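Change the filter stack of the field illuminator

TASK

Change the microscope illuminator over to its daylight filters: slide the retaining gate open, take the amber filter out of the well and lay it in the recess of the open filter case, then stack in the well the green heat glass at the bottom (next to the lamp, to protect the others), the blue daylight filter on it and the white diffuser on top, all lying flat, and slide the gate fully shut over them. Leave the loupe where it stands.

Things in the scene. Friction and masses are not known exactly. Their poses are not given: they have to be found in the camera images.
- illuminator: Pale grey illuminator, fixed to the bench, 170 mm long (along its x), 92 mm wide. Origin: on the bench under the axis of the filter well. Its x axis points from the well to the taller lamp housing behind (x = +34 to +130 mm, top at 66 mm). The well stands on a deck 30 mm high; its two sides towards the illuminator's +y and -y are open down to the deck, 37 mm wide, for the fingers.
- well (a point): Centre of the well's floor, a metal seat 48 mm across, 34 mm above the bench. Curved metal cheeks stand at +x and -x of it, 53 mm apart inside, tops 65 mm above the bench, the top 4 mm flared as lead-in. Lower a filter with the fingers closing along the illuminator's y. Three filters of 10 mm fill it to 64 mm above the bench; the gate's underside is at 66.5 mm.
- gate (a joint): Slide of the steel retaining gate along the illuminator's x, in m: 0 = shut over the well; 0.062 = fully open, drawn back along +x over the lamp housing. Stays where left; takes about 2 N. A plate 90 x 54 x 3 mm, top 70 mm above the bench, with a 40 mm window showing the filter below. A filter passes only if it is open 57 mm or more. At the start shut or up to 12 mm ajar.
- gate_knob (a point): Middle of the black knob on the gate: a cylinder 16 mm across and 18 mm tall on the plate (from 70 to 88 mm above the bench; the point is at 79 mm), 46 mm from the well's axis along the illuminator's +x when the gate is shut; it moves with the gate. Pinch it from above or push it.
- filter_case: Black clamshell filter case, fixed to the bench, folded open flat. Its lower half, 84 x 84 mm and 14 mm high, has a round recess 60 mm across and 5 mm deep, its grey floor 9 mm above the bench. Origin: on the bench under the centre of the recess. Its x axis points to its flat lid, 10 mm high, from x = +46 to +130 mm.
- heat_filter: Filter: green heat-absorbing glass in a black ring, a disc 50 mm across and 10 mm thick, about 35 g, to be gripped across its rim. Origin: centre of its underside; z up. Lies on the bench at the start; belongs at the bottom of the stack.
- blue_filter: Filter: blue daylight glass in a black ring, a disc 50 mm across and 10 mm thick, about 35 g, to be gripped across its rim. Origin: centre of its underside; z up. Lies on the bench at the start; belongs in the middle of the stack.
- diffuser: Filter: white diffusing glass in a black ring, a disc 50 mm across and 10 mm thick, about 35 g, to be gripped across its rim. Origin: centre of its underside; z up. Lies on the bench at the start; belongs on top of the stack.
- amber_filter: Filter: amber glass in a black ring, a disc 50 mm across and 10 mm thick, about 35 g, to be gripped across its rim. Origin: centre of its underside; z up. Lies in the well under the shut gate at the start; belongs in the recess of the filter case.
- loupe: Black eye loupe, a bystander, 35 mm across and 31 mm tall, standing on the bench among the filters. Origin: centre of its underside.

How it is judged:
By the outcome, as a careful person would: the job done as asked, in the order asked, and still so for the second after the job is handed in, with the robot touching nothing.
It also fails if it takes over 112 s, if anything falls off the work surface, if the arm or the gripper's body presses on something with over 40 N, if the wrist force passes 120 N, or if a joint passes its speed limit or range.

ROBOT

A 6-joint arm with a two-finger parallel gripper is mounted at the origin on a cart in front of the work surface, level with it; the furniture and walls round the work are solid. World frame = base frame: x ahead of the robot, y to its left, z up, the work surface at z = 0. Lengths are in m, angles in rad, forces in N, time in s.
With the tool pointing down it reaches from about 0.275 to 0.75 m from the base axis. Payload 10.2 kg.
Tool frame: the origin (TCP) lies midway between the tips of the shut fingers; the grasp point (between the pads) lies 19 mm behind it (env.hold_point_z is the distance from the TCP to the grasp point, in m); z points along the fingers, y is the line along which they close (so a half turn about z gives the same grasp; the last joint's range is limited). The gripper opens to 85 mm and grips with 20 to 120 N. Pads are 22 mm wide; open, the fingers measure 114 mm over their backs; the gripper's body (76 mm by 85 mm) begins 54 mm behind the grasp point. The pads swing forward as they close: fully open they stand 13 mm farther back than shut.
Start: joints at [-1.389, 0.313, 1.498, -0, 1.331, -0.223], TCP at [0.207, -0.483, 0.231] pointing down, gripper open.
Joint ranges: [-2.94, 2.94], [-0.97, 2.17], [0.19, 2.56], [-1.23, 4.37], [0.02, 3.11], [-2.88, 2.88]. Speed limits (rad/s): [2.39, 2.39, 3.01, 3.14, 3.14, 3.14].

INTERFACE

Orientations are given as a unit quaternion [x, y, z, w].
In Python, from bench import env, kinematics, monitor, eyes, job gives the robot as it stands. The module is installed in compiled form; this text tells all that it offers. Calls block until the motion is done:
- env.reach(position, orientation): joint-space move of the TCP to a pose.
- env.movel(position, velocity=0.15, frame=None, guard=None): straight line of the TCP; frame=None keeps the orientation; velocity is the mean speed in m/s. With guard (N) it stops when the force on the tool has changed by that much, and returns True; else False.
- env.set_joints(angles): joint-space move.
- env.release() and env.close_gripper(effort=None): open the fingers fully, or close them until they stop; effort is the grip in N (None keeps the last).
- env.hold(seconds).
- kinematics.ik(position, orientation): joint angles nearest the present ones, or None.
- monitor.sense(): the state.
- eyes.grab_frame(name): name is "side" or "top"; returns a dict with "frame" (420x560x3 uint8, red, green, blue), "mtx" (3x3 intrinsics, pixels), "view" (4x4, takes a point from world to camera coordinates). Camera axes: x right, y down, z forward; pixel columns grow to the right and rows downward; lengths in m; the calibration is good to about 2 mm. A picture is of the moment at which its call begins. There is no depth.
A pose or a line that the arm cannot do raises env.MotionError and nothing moves.
- job.hand_in(): hands the job in; it is judged then, once.
The state is a dict: "clock": time; "joints": joint angles; "qvel": joint speeds; "joint_efforts": joint torques, N m; "position": TCP position; "ee_rot": TCP orientation; "contact_force": force on the tool from outside, world axes, zero at the start; "ft_torque": the same for the moment, N m; "finger_gap": opening from 0.0 (shut) to 1.0 (fully open); "gripper_force": force on a finger pad.
Only numpy, scipy, OpenCV 4.12 (cv2) and the standard library are available. Lean on these libraries where they do the work, as an engineer would, in place of code of your own. Each camera call takes 0.05 s, during which the arm holds its last target. There are 200 camera calls.

## Working session

There is one attempt and no reset: what is moved stays moved. The work goes in short steps, each a Python script; the robot and the scene stay as the last script left them, time stands still between calls to the robot, and variables do not carry over. Pictures are saved under pics/ and viewed, at most 14 in all, crops included, and the job is handed in when it is done.

```bash
mkdir -p pics; python3 - <<'E'
from bench import env, kinematics, monitor, eyes, job
import cv2,numpy as np
for n in("top","side"):
    f=eyes.grab_frame(n); cv2.imwrite(f"pics/{n}0.png",f["frame"][:,:,::-1]); print(n,np.round(f["mtx"],1).tolist(),np.round(f["view"],3).tolist())
s=monitor.sense();print(s["clock"],s["ee_rot"],env.hold_point_z)
E
```

```text
top [[521.7, 0.0, 284.9], [0.0, 521.7, 211.5], [0.0, 0.0, 1.0]] [[-0.022, -1.0, -0.022, 0.098], [-0.991, 0.025, -0.134, 0.519], [0.134, 0.019, -0.991, 1.082], [0.0, 0.0, 0.0, 1.0]]
side [[522.3, 0.0, 278.7], [0.0, 522.3, 210.0], [0.0, 0.0, 1.0]] [[-0.996, -0.085, 0.016, 0.528], [-0.062, 0.573, -0.817, 0.05], [0.06, -0.815, -0.576, 1.068], [0.0, 0.0, 0.0, 1.0]]
0.1 [ 9.79587444e-01  2.01017740e-01  6.15496631e-06 -5.54210293e-04] 0.0187
```

View pics/top0.png

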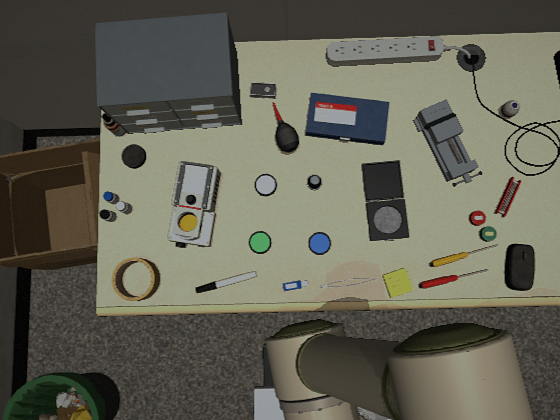

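View pics/side0.png

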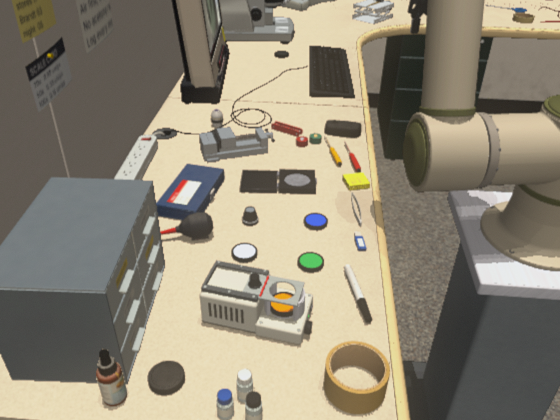

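The top view shows amber at (187,222), the knob at (190,199), green at (260,242), blue at (319,243), white at (265,184), the loupe at (314,182) and the recess at (388,219) with its lid above it. Next I'll measure these.

```bash
cat > h.py <<'E'
from bench import env, kinematics, monitor, eyes, job
import cv2,numpy as np
def ray(f,uv,z):
    R=f["view"][:3,:3];t=f["view"][:3,3];c=-R.T@t
    d=R.T@np.linalg.inv(f["mtx"])@np.array([*uv,1.]);return c+d*(z-c[2])/d[2]
def proj(f,p):
    q=f["mtx"]@(f["view"][:3,:3]@np.array(p)+f["view"][:3,3]);return q[:2]/q[2]
def blob(f,lo,hi,box):
    x0,y0,x1,y1=box;h=cv2.cvtColor(f["frame"],cv2.COLOR_RGB2HSV)[y0:y1,x0:x1]
    m=cv2.inRange(h,lo,hi);n,l,s,c=cv2.connectedComponentsWithStats(m)
    i=1+np.argmax(s[1:,4]);cn=cv2.findContours((l==i).astype(np.uint8),0,1)[0][0]
    hull=cv2.convexHull(cn);e=cv2.minAreaRect(hull)
    mo=cv2.moments(hull);return np.array([mo["m10"]/mo["m00"]+x0,mo["m01"]/mo["m00"]+y0]),int(s[i,4]),e
COL=dict(green=((45,90,60),(85,255,255)),blue=((100,120,60),(130,255,255)),amber=((12,150,120),(28,255,255)),white=((0,0,190),(180,25,255)))
E
python3 - <<'E'
from h import *
B={"top":dict(green=(240,222,280,262),blue=(300,224,340,264),white=(250,168,282,200),amber=(170,206,206,238)),
"side":dict(green=(290,245,330,275),blue=(298,208,334,234),white=(225,238,262,266),amber=(265,285,302,318))}
for n in B:
    f=eyes.grab_frame(n)
    for k in B[n]:
        uv,a,e=blob(f,*COL[k],B[n][k]);print(n,k,np.round(uv,1),a,np.round(e[1],1),np.round(ray(f,uv,.044 if k=="amber" else .010),4))
    im=f["frame"][:,:,::-1]
    if n=="top":
        a=cv2.resize(im[150:255,155:225],None,fx=5.5,fy=5.5,interpolation=2);b=cv2.resize(im[150:255,345:420],None,fx=5.5,fy=5.5,interpolation=2)
        cv2.imwrite("pics/crop.png",np.hstack([a,b]))
    else: cv2.imwrite("pics/crops.png",cv2.resize(im[250:350,190:325],None,fx=5.5,fy=5.5,interpolation=2))
E
```

```text
top green [259.6 242. ] 313 [18. 19.] [0.4586 0.1427 0.01  ]
top blue [319.2 242.9] 317 [18. 20.] [0.4535 0.0131 0.01  ]Traceback (most recent call last):
  File "<stdin>", line 7, in <module>
  File "h.py", line 11, in blob
    i=1+np.argmax(s[1:,4]);cn=cv2.findContours((l==i).astype(np.uint8),0,1)[0][0]
        ~~~~~~~~~^^^^^^^^^
    return _wrapfunc(a, 'argmax', axis=axis, out=out, **kwds)
    return bound(*args, **kwds)
ValueError: attempt to get argmax of an empty sequence
```

```bash
python3 - <<'E'
from h import *
B={"top":dict(green=(240,222,280,262),blue=(300,224,340,264),white=(250,168,282,200),amber=(170,206,206,238),recess=(368,200,408,239),loupe=(300,170,328,195)),
"side":dict(green=(290,245,330,275),blue=(298,208,334,234),white=(225,238,262,266),amber=(265,285,302,318),recess=(276,168,316,192))}
for n in B:
    f=eyes.grab_frame(n)
    im=f["frame"][:,:,::-1]
    h=cv2.cvtColor(f["frame"],cv2.COLOR_RGB2HSV)
    if n=="top": print(h[184,265],h[178,285],h[219,388],h[219,370]); w=h[184,265]
    else: print(h[252,244],h[260,215],h[180,296])
    C=dict(COL,white=((0,0,150),(180,60 if 0 else 40,255)),recess=((0,0,60),(180,80,255)),loupe=((0,0,0),(180,255,90)))
    for k in B[n]:
      try:
        uv,a,e=blob(f,*C[k],B[n][k]);print(n,k,np.round(uv,1),a,np.round(e[1],1),np.round(ray(f,uv,dict(amber=.044,recess=.009,loupe=.02).get(k,.010)),4))
      except Exception as ex: print(k,ex)
    if n=="top":
        a=cv2.resize(im[150:255,155:225],None,fx=5.5,fy=5.5,interpolation=2);b=cv2.resize(im[150:255,345:420],None,fx=5.5,fy=5.5,interpolation=2)
        cv2.imwrite("pics/crop.png",np.hstack([a,b]))
    else: cv2.imwrite("pics/crops.png",cv2.resize(im[250:350,190:325],None,fx=5.5,fy=5.5,interpolation=2))
E
```

```text
[103  14 165] [ 30  39 157] [ 75   5 107] [30 11 45]
top green [259.5 241.9] 312 [18. 19.] [0.4586 0.1427 0.01  ]
top blue [319.2 242.9] 319 [18. 20.] [0.4534 0.0131 0.01  ]
top white [265.5 183.5] 450 [31. 31.] [0.5877 0.1275 0.01  ]
top amber [187.8 222.5] 223 [15. 17.] [0.5011 0.2927 0.044 ]
top recess [387.2 219.4] 600 [27.7 26.4] [ 0.5013 -0.1367  0.009 ]
top loupe [313.9 182. ] 116 [14. 14.] [0.5863 0.0209 0.02  ]
[115   6 239] [ 19  57 224] [  6   8 157]
side green [310.5 260.3] 286 [15. 23.] [0.4584 0.1411 0.01  ]
side blue [315.4 219.5] 198 [11. 19.] [0.4528 0.0109 0.01  ]
side white [243.9 250.6] 258 [13. 22.] [0.5859 0.1261 0.01  ]
side amber [281.1 306.9] 153 [21.8  8. ] [0.5012 0.299  0.044 ]
side recess [295.5 179.5] 960 [23. 39.] [ 0.5032 -0.1425  0.009 ]
```

View pics/crop.png

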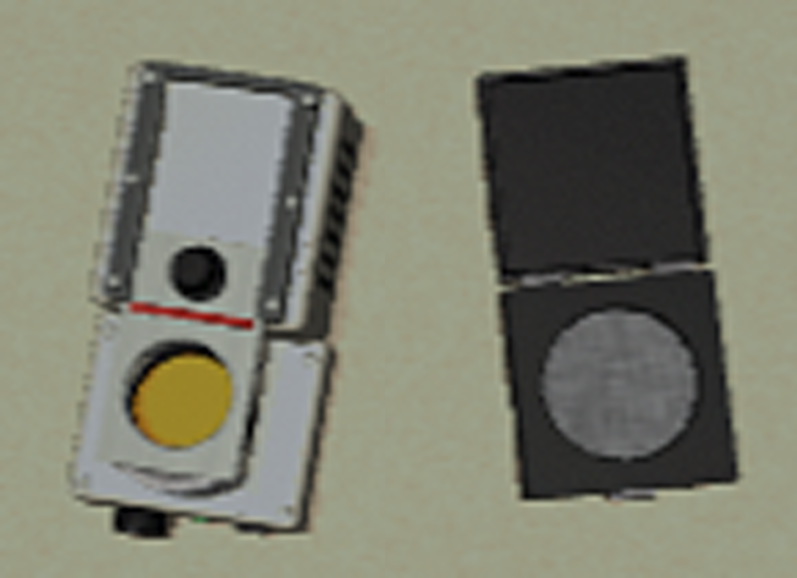

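View pics/crops.png

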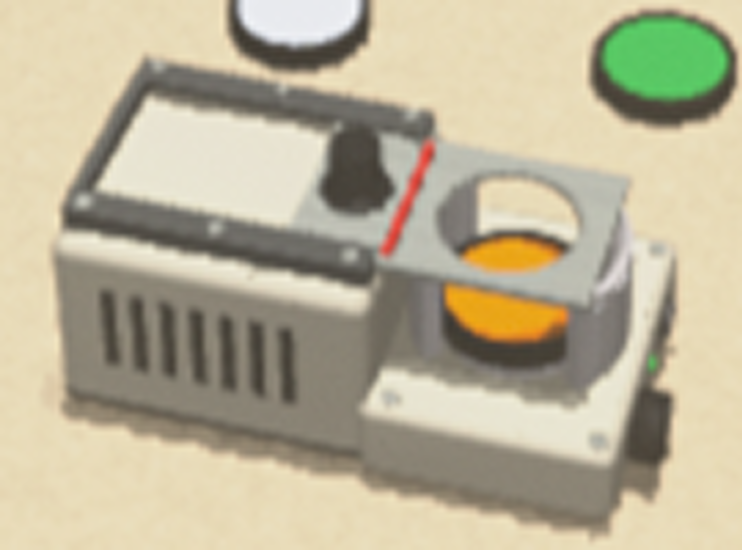

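The crops show the illuminator turned slightly clockwise: deck front corners at crop (73,497) and (305,530), red line from (130,308) to (253,323), knob at (198,270). The case's lower half has corners at (522,497), (737,480), (715,268) and (500,290).

```bash
python3 - <<'E'
from h import *
T=eyes.grab_frame("top");S=eyes.grab_frame("side")
t=lambda u,v,z:ray(T,(155+u/5.5-.41,150+v/5.5-.41),z)[:2]
c=lambda u,v,z:ray(T,(345+(u-385)/5.5-.41,150+v/5.5-.41),z)[:2]
s=lambda u,v,z:ray(S,(190+u/5.5-.41,250+v/5.5-.41),z)[:2]
ang=lambda a,b:np.degrees(np.arctan2(*(b-a)[::-1]))
P=dict(FL=t(75,493,.03),FR=t(305,528,.03),redL=t(130,308,.07),redR=t(253,323,.07),knob=t(198,270,.079),win=t(181,396,.068),
 hBL=t(140,64,.066),hFL=t(100,302,.066),hBR=t(333,92,.066),
 sknob=s(358,140,.088),sFR=s(607,488,.03),sFL=s(672,252,.03),swin=s(510,222,.07),sredL=s(388,253,.07),sredR=s(431,143,.07))
for k,v in P.items():print(k,np.round(v,4))
print("yaw deck",ang(P['FR'],P['FL'])-90,"red",ang(P['redR'],P['redL'])-90,"hous",ang(P['hFL'],P['hBL']),"sdeck",ang(P['sFL'],P['sFR'])-90,ang(P['sredR'],P['sredL'])-90,"len",np.linalg.norm(P['FL']-P['FR']),np.linalg.norm(P['sFL']-P['sFR']))
for n,F,L,R in(("t",(P['FL']+P['FR'])/2,0,0),("s",(P['sFL']+P['sFR'])/2,0,0)):
  for y in(-6,-8,-10): print(n,y,F+.04*np.array([np.cos(np.radians(y)),np.sin(np.radians(y))]))
C=[c(522,497,.014),c(737,480,.014),c(715,268,.014),c(500,290,.014)]
print(np.round(C,4),np.mean(C,0),ang(C[0],C[3]),ang(C[1],C[2]))
E
```

```text
FL [0.4676 0.3377]
FR [0.4518 0.2476]
redL [0.534  0.3075]
redR [0.5271 0.2606]
knob [0.5465 0.2798]
win [0.5002 0.2883]
hBL [0.6297 0.305 ]
hFL [0.5373 0.3199]
hBR [0.6167 0.2304]
sknob [0.5457 0.2772]
sFR [0.4681 0.348 ]
sFL [0.4533 0.2539]
swin [0.5007 0.2875]
sredL [0.5341 0.3035]
sredR [0.5266 0.2567]
yaw deck -9.944636674091285 red -8.410087163636362 hous -9.130441881182783 sdeck -8.962756372382472 -9.002881989502214 len 0.09150542145450968 0.09521780387016243
t -6 [0.49946174 0.2884824 ]
t -8 [0.49929158 0.28709662]
t -10 [0.49907317 0.28571761]
s -6 [0.50047514 0.296786  ]
s -8 [0.50030499 0.29540021]
s -10 [0.50008657 0.29402121]
[[ 0.457  -0.0955]
 [ 0.4617 -0.1799]
 [ 0.5461 -0.1758]
 [ 0.5394 -0.0904]] [ 0.50106791 -0.1354194 ] 3.549107293757515 2.8268003498427716
```

```bash
cat >> h.py <<'E'
YAW=np.radians(-9.1);AX=np.array([np.cos(YAW),np.sin(YAW)]);A=YAW+np.pi
Q=np.array([np.cos(A/2),np.sin(A/2),0,0])
WELL=np.array([.5005,.287]);CASE=np.array([.5013,-.1375])
OBJ=dict(green=np.array([.4585,.142]),blue=np.array([.453,.012]),white=np.array([.587,.127]))
def go(xy,z,v=.25,guard=None): return env.movel([xy[0],xy[1],z],velocity=v,guard=guard)
def st(m=""):
    s=monitor.sense();print(m,round(s["clock"],2),np.round(s["position"],4),"F",np.round(s["contact_force"],1),"gap",round(s["finger_gap"],3),"gf",round(s["gripper_force"],1))
def snap(n,name,box=None,k=1):
    f=eyes.grab_frame(n);im=f["frame"][:,:,::-1]
    if box: im=im[box[1]:box[3],box[0]:box[2]]
    cv2.imwrite(f"pics/{name}.png",cv2.resize(im,None,fx=k,fy=k,interpolation=2));return f
E
python3 - <<'E'
from h import *
k=np.array([.546,.2785])
env.reach([*k,.16],Q);st("above")
print(go(k,.073,.15,guard=8));st("down")
env.close_gripper(40);st("pinch")
e=WELL+AX*(.046+.0625)
print(go(e,.073,.1,guard=25));st("opened")
env.release();go(e,.15);st()
snap("side","open",(180,230,340,350),4.5)
E
```

```text
above 3.29 [0.5464 0.2778 0.1601] F [-0.6  0.6  0.1] gap 1.002 gf 0.0
False
down 4.03 [0.5466 0.2786 0.074 ] F [-0.2 -1.3  0.6] gap 0.999 gf 0.0
pinch 4.67 [0.5461 0.2786 0.0733] F [-0.4  0.4  3.5] gap 0.167 gf 39.0
True
opened 5.27 [0.6033 0.2687 0.0732] F [-5.8 -1.8 10.4] gap 0.158 gf 39.6
 6.42 [0.6077 0.2699 0.1505] F [ 0.2  0.1 -0.3] gap 1.004 gf 0.0
```

View pics/open.png

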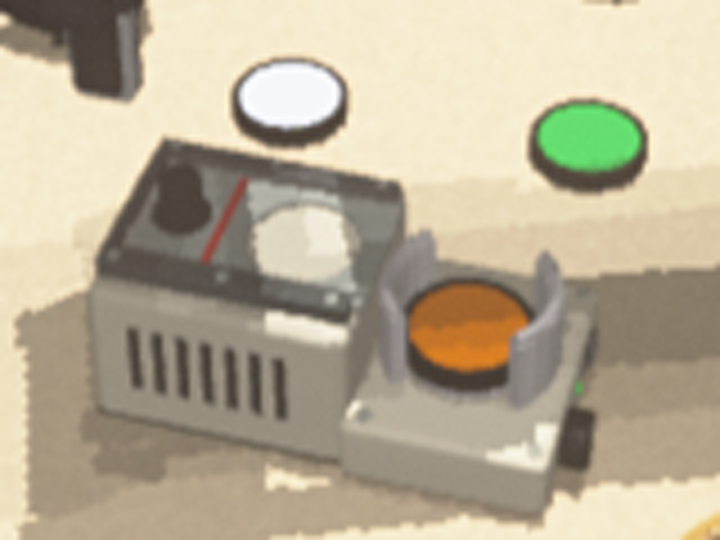

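The gate looks drawn back, with the knob at crop (182,200) and the amber filter exposed between its cheeks. I'll measure the opening from the knob and the red line.

```bash
python3 - <<'E'
from h import *
S=eyes.grab_frame("side")
s=lambda u,v,z:ray(S,(180+u/4.5-.4,230+v/4.5-.4),z)[:2]
print((s(181,175,.088)-[.5457,.2772])@AX)
print(((s(246,182,.07)+s(207,260,.07))/2-np.array([.53035,.2801]))@AX)
# amber top
h=cv2.cvtColor(S["frame"],cv2.COLOR_RGB2HSV)
uv,a,e=blob(S,(8,120,60),(28,255,255),(265,285,302,322));print(uv,a,ray(S,uv,.044))
E
```

```text
0.0581178133293768
0.05738849568161821
[283.39838435 302.32355442] 405 [0.49836079 0.28857997 0.044     ]
```

```bash
python3 - <<'E'
from h import *
go([.42,.05],.2,.4);st()
f=snap("top","t1",(155,150,225,255),5.5)
uv,a,e=blob(f,(8,120,60),(28,255,255),(168,200,206,240));print(uv,a,e[1],ray(f,uv,.044))
E
```

```text
7.47 [0.4205 0.0506 0.1996] F [ 0.2  0.7 -0.1] gap 1.0 gf 0.0
[189.00378788 223.96482684] 325 (19.677398681640625, 19.677398681640625) [0.49787429 0.29010561 0.044     ]
```

View pics/t1.png

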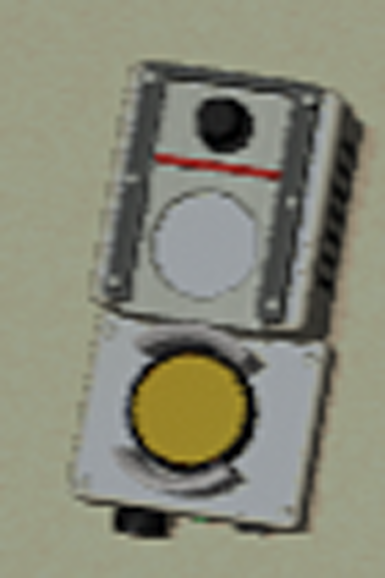

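The gate's front edge is flush with the housing. The amber filter is at (0.498,0.289) in both views. I'll check the knob distance, then pick the amber filter.

```bash
sed -i 's/^WELL=np.array(\[.5005,.287\])/WELL=np.array([.4985,.2885])/' h.py; python3 - <<'E'
from h import *
T=eyes.grab_frame("top")
t=lambda u,v,z:ray(T,(155+u/5.5-.41,150+v/5.5-.41),z)[:2]
k=t(223,124,.079);print("knob",k,(k-WELL)@AX)
env.movel([*WELL,.14],velocity=.35)
print(go(WELL,.032,.15,guard=6));st("down")
env.close_gripper(40);st("grip")
go(WELL,.05,.08);st("lift");go(WELL,.16)
snap("side","amb",(200,180,340,330),4)
E
```

```text
knob [0.60243362 0.27036082] 0.10549434601069675
False
down 9.33 [0.4992 0.2885 0.0331] F [ 0.2 -1.   0.3] gap 1.002 gf 0.0
grip 9.79 [0.4988 0.2887 0.0331] F [-2.1 -0.7  6.9] gap 0.556 gf 40.9
lift 10.17 [0.4987 0.2886 0.0505] F [-0.3 -0.2 -1.1] gap 0.558 gf 41.8
```

View pics/amb.png

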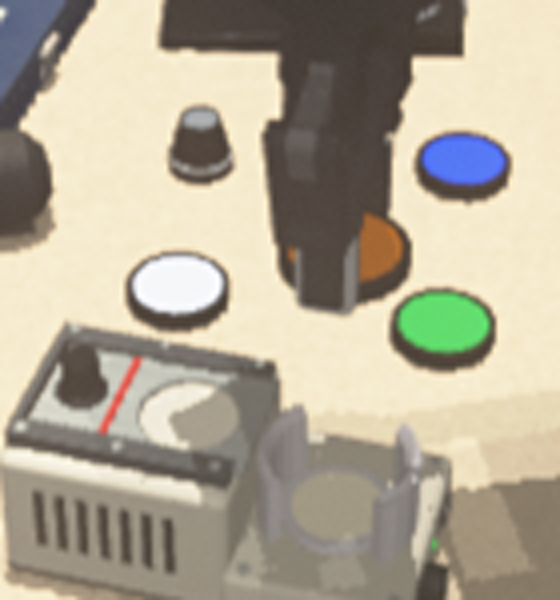

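Amber is held, with the pads near its underside. The bare seat is visible at crop (337,507). I'll use this view to find the disc's offset in the grip and the seat centre.

```bash
python3 - <<'E'
from h import *
S=eyes.grab_frame("side")
s=lambda u,v,z:ray(S,(200+u/4-.375,180+v/4-.375),z)[:2]
print("disc L/R/C",s(280,252,.170),s(411,250,.170),s(346,250,.170))
print("seat",s(337,507,.034),"glass L,R",s(289,507,.034),s(385,507,.034))
p=[WELL[0],WELL[1],.17];print("expected px",(proj(S,p)-[200,180]+.375)*4)
p=[WELL[0],WELL[1],.034];print("seat expected px",(proj(S,p)-[200,180]+.375)*4)
go([.40,.14],.2,.4)
snap("top","seat",(155,150,225,255),5.5)
E
```

```text
disc L/R/C [0.52068181 0.29519792] [0.4732036  0.28899649] [0.49683816 0.29150152]
seat [0.49744652 0.28764612] glass L,R [0.51674506 0.2896063 ] [0.47812822 0.28568392]
expected px [342.08055632 244.59366824]
seat expected px [334.2363122  508.33808108]
```

View pics/seat.png

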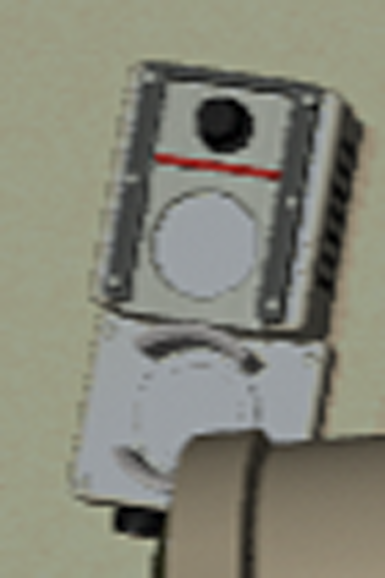

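The seat is at (0.4975,0.288). Now I'll lay amber in the case and pick green.

```bash
sed -i 's/^WELL=np.array(\[.4985,.2885\])/WELL=np.array([.4975,.2885])/' h.py; python3 - <<'E'
from h import *
C=CASE+[.001,0]
go([.42,-.05],.15,.4);go(C,.10,.35);go(C,.03,.2)
print(go(C,.0085,.05,guard=6));st("case")
env.release();go(C,.12,.3)
g=OBJ["green"]
go(g,.10,.4);print(go(g,-.001,.15,guard=8));st("down")
env.close_gripper(40);st("grip");go(g,.05,.2);go(g,.15,.3);st("lift")
snap("top","amb2",(210,140,430,290),3.5)
E
```

```text
True
case 13.6 [ 0.5026 -0.1376  0.0115] F [-1.2 -0.6  9.4] gap 0.564 gf 46.6
False
down 16.27 [ 4.591e-01  1.416e-01 -3.000e-04] F [ 1.1 -0.4  0.2] gap 1.003 gf 0.0
grip 16.73 [ 0.4589  0.142  -0.    ] F [-2.6 -0.3  9.8] gap 0.556 gf 39.9
lift 17.62 [0.4582 0.142  0.1494] F [-0.4  0.4 -0.8] gap 0.551 gf 41.3
```

View pics/amb2.png

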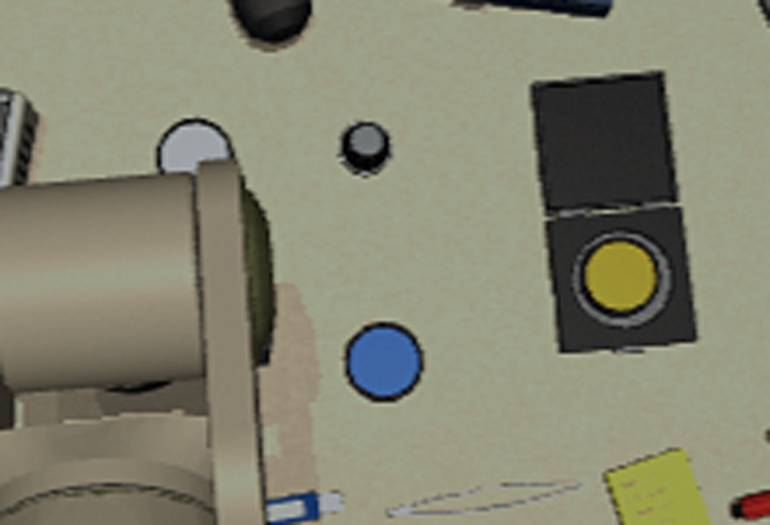

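Amber lies inside the recess with a grey margin all round, at crop (620,275). Next is stacking green.

```bash
cat >> h.py <<'E'
def place(zt):
    go(WELL,.15,.35);go(WELL,.075,.25)
    r=go(WELL,zt+.0,.05,guard=8);st(f"place {r}");return r
def pick(n):
    g=OBJ[n];go(g,.10,.4);r=go(g,-.001,.15,guard=8);env.close_gripper(40);st(f"grip {r}");go(g,.04,.2);go(g,.15,.3)
E
python3 - <<'E'
from h import *
place(.0335)
s=monitor.sense()["position"][2]
if s<.037:
    env.release();go(WELL,.15,.3);st("up");go([.45,.10],.16,.35)
snap("side","g1",(180,230,340,350),4.5)
E
```

```text
place True 19.49 [0.4971 0.2884 0.0341] F [-1.3 -1.   5.9] gap 0.559 gf 41.8
up 20.5 [0.4974 0.2885 0.1503] F [-0.8  0.6 -1.1] gap 1.004 gf 0.0
```

View pics/g1.png

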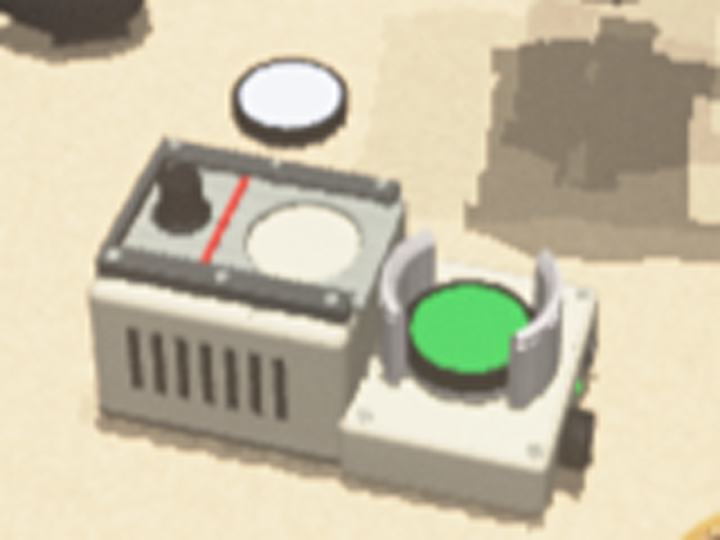

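Green is seated flat, its glass centred at crop (470,328). Blue and white go in next, with a force check on each.

```bash
python3 - <<'E'
from h import *
for n,z in(("blue",.044),("white",.054)):
    pick(n);place(z-.001)
    p=monitor.sense()["position"][2]
    if abs(p-z)>.003: print("STOP",n,p);break
    env.release();go(WELL,.15,.3);st("up")
else: go([.45,.10],.16,.35)
snap("side","w1",(180,230,340,350),4.5)
E
```

```text
grip False 22.96 [ 4.534e-01  1.200e-02 -1.000e-04] F [-2.3  1.   9.4] gap 0.557 gf 39.8
place True 25.84 [0.4971 0.2884 0.044 ] F [-1.  -1.3  5.8] gap 0.555 gf 41.8
up 26.82 [0.4975 0.2885 0.1505] F [-0.1 -0.5 -0.9] gap 0.998 gf 0.0
grip False 28.73 [0.5874 0.127  0.    ] F [-1.6  1.   6.1] gap 0.558 gf 40.9
place True 31.18 [0.4975 0.2885 0.054 ] F [-1.8  0.5  5.9] gap 0.554 gf 41.9
up 32.12 [0.4976 0.2885 0.1507] F [ 0.2 -0.3 -0.9] gap 1.0 gf 0.0
```

View pics/w1.png

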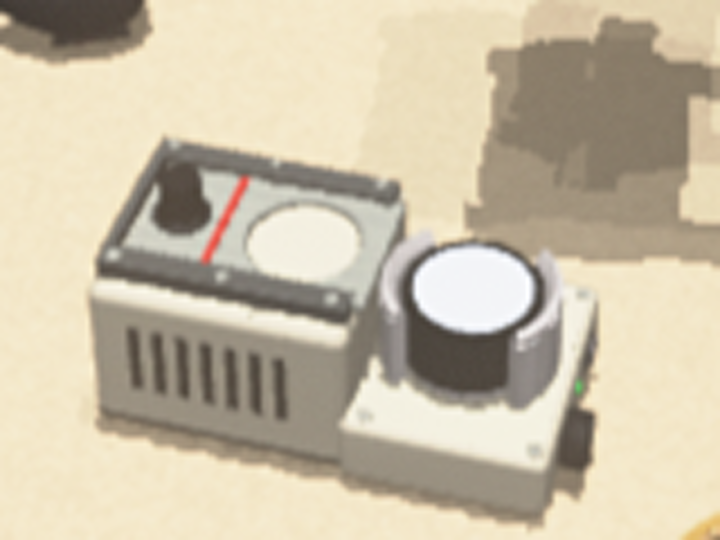

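The stack is flat, with white on top at crop (475,287). Now I'll shut the gate, overdriving slowly onto its end stop under a guard.

```bash
python3 - <<'E'
from h import *
k=WELL+AX*.107
go(k,.15,.3);print(go(k,.073,.15,guard=8));env.close_gripper(60);st("pinch")
for i in range(1):
    print(go(WELL+AX*.05,.073,.06,guard=20));st("near")
    print(go(WELL+AX*.040,.073,.02,guard=20));st("stop")
p=np.array(monitor.sense()["position"][:2]);print((p-WELL)@AX)
env.release();go(p,.15,.3);go([.42,.05],.2,.4);env.hold(.3)
T=snap("top","end_t",(155,150,225,255),5.5)
s=snap("side","end_s",(180,230,340,350),4.5)
E
python3 -c "
import cv2,numpy as np
a=cv2.imread('pics/end_t.png');b=cv2.imread('pics/end_s.png')
b=cv2.resize(b,(415,311));o=np.zeros((577,800,3),np.uint8);o[:577,:385]=a[:577];o[:311,385:]=b;cv2.imwrite('pics/end.png',o)"
```

```text
False
pinch 35.12 [0.6029 0.269  0.0735] F [ -6.1 -14.4   5.8] gap 0.153 gf 58.5
False
near 36.23 [0.5468 0.2787 0.0735] F [ -2.2 -11.    6. ] gap 0.154 gf 58.6
True
stop 36.66 [0.5418 0.2794 0.0736] F [ 2.7 -2.1  2. ] gap 0.149 gf 59.4
0.045136911963107186
```

View pics/end.png

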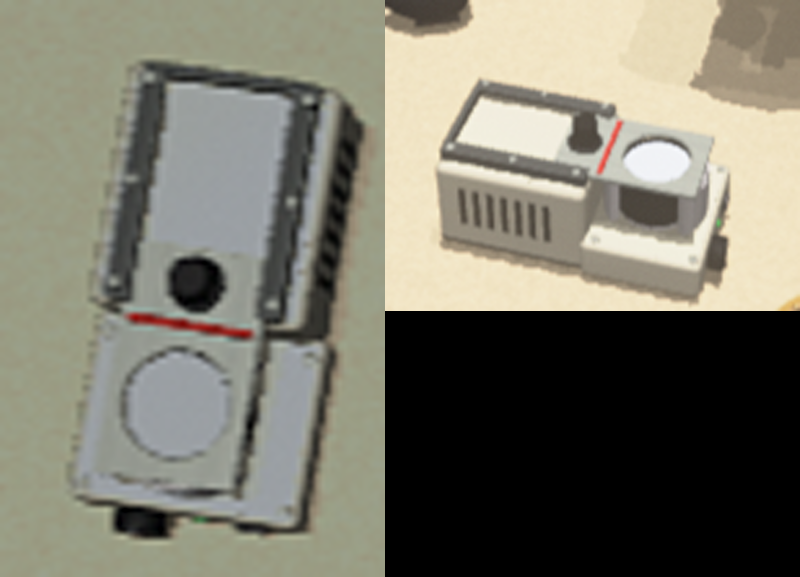

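The window sits centred over the white diffuser. The gate travelled 62 mm to its stop, so it is fully shut. Handing in.

```bash
python3 -c "
from h import *
st();print(job.hand_in())"
```

```text
38.97 [0.4201 0.0504 0.1998] F [ 0.2 -1.  -0.5] gap 1.002 gf 0.0
the job is handed in; nothing more can be done
None
```

The job is handed in at 39 s on the robot's clock: amber is in the case recess, green, blue and white are stacked flat in the well, the gate is fully shut, and the loupe was left alone.

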